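# Snap the lid of the larger filler tub shut

### The job

Two round white tubs with snap-shut lids stand on the paint-shop counter. Close the lid of the larger tub by pressing down each of the three raised grey ears around its rim all the way, until all three lie flat and snapped home. Leave the tub standing where it is, and do not touch the smaller tub.

Things in the scene. Friction and masses are not known exactly. Their poses are not given: they have to be found in the camera images.
- ear_1_top (a point): LARGER tub's first grey snap ear: hinged flap 30 wide, 30 long, 4 mm thick, pointing outwards, hinge 70 mm from the tub's axis. Point: on its top face, mid-width, 22 mm from the hinge. x outwards along the ear, z square to its face. At the start it slopes up 26 to 34 degrees, point 128 to 131 mm above the worktop; snapped home it is flat (z vertical), point at 119 mm and up to 5 mm farther out
- ear_2_top (a point): LARGER tub's second ear, same shape and point as the first, 120 degrees counter-clockwise of it seen from above. Pressing any ear straight down at its point takes about 5 to 6 N all the way; it stays where it is left, and stops hard against the rim when flat (home)
- ear_3_top (a point): LARGER tub's third ear, same again, 240 degrees counter-clockwise of the first. The larger tub is round, loose, full (about 2 kg), 158 mm across its lid, 113 mm high to the lid's top; its flat ears reach 100 mm from its axis and stand 6 mm above the lid
- small_tub: the SMALLER tub of the same make, not to be touched: 114 mm across its lid, 78 mm high to the lid's top, its own three ears also raised (to about 95 mm high and 70 mm from its axis). Origin at the centre of its underside, z up.
Things that resemble listed ones, but are neither listed nor needed, are in the scene too. Leave any brown or turquoise look-alike of the part that bears ear_1_top alone.

How it is judged:
By the outcome, as a careful person would: the job done as asked, in the order asked, and still so for the second after the job is handed in, with the robot touching nothing.
It also fails if it takes over 45 s, if anything falls off the work surface, if the arm or the gripper's body presses on something with over 40 N, if the wrist force passes 120 N, or if a joint passes its speed limit or range.

### The arm

A 6-joint arm with a two-finger parallel gripper is mounted at the origin on the work surface. World frame = base frame: x ahead of the robot, y to its left, z up, the work surface at z = 0. Lengths are in m, angles in rad, forces in N, time in s.
With the tool pointing down it reaches from about 0.35 to 0.85 m from the base axis. Payload 8.1 kg.
Tool frame: the origin (TCP) lies at the very end of the fingers, on their centre line; the grasp point (between the pads) lies 19 mm behind it (robot.pinch_z is the z of the grasp point in the tool frame, in m); z points along the fingers, y is the direction in which the jaws open and shut (so a half turn about z gives the same grasp; the last joint's range is limited). The gripper opens to 93 mm and grips with 3 to 60 N. Pads are 15 mm wide; open, the fingers measure 128 mm over their backs; the gripper's body (75 mm by 188 mm) begins 65 mm behind the grasp point.
Start: joints at [1.056, 0.13, 1.488, -0, 1.523, -0.085], TCP at [0.25, 0.545, 0.185] pointing down, gripper open.
Joint ranges: [-2.96, 2.96], [-0.89, 2.26], [0.02, 2.5], [-1.34, 4.48], [0, 2.73], [-2.66, 2.66]. Speed limits (rad/s): [2.39, 2.39, 2.79, 3.14, 3.14, 3.14].

### API

Orientations are given as a rotation vector (axis times angle).
In Python, from plant import robot gives the robot as it stands.
- The arm moves only by the tool drive_tool, never from a script. Its argument "steps" is a list of rows, each an object of numbers: "jaw": the opening, from 0 (shut) to 1 (fully open); "tx", "ty", "tz": the shift along the tool's x, y, z scaled (see below); "turn": the turn about the tool's z scaled (see below). A call has 1 to 12 rows; each row is the pose to reach, as a shift and turn from the pose commanded when the call began, along the tool's axes at that moment, turning the shorter way round; what a row does not reach only later rows make up. The controller multiplies each number of a shift by 0.3 m and each number of a turn by 180 degrees. A row lasts 1/10 s, in which the tool goes at most 50 mm and 8.59 degrees, less where a joint would pass 70% of its speed; a pose out of reach is approached as far as the arm can. A call with a number of a shift or a turn outside -1 to 1 is refused whole. A call with a gripper value outside its range is refused whole. The fingers move at their own pace and stop on an object; "force" is the grip in N (left out, the last holds). Time passes only in rows, so rows that repeat a pose let the fingers close. It gives the time, the measured TCP pose, the force and the opening at its end, in the units of the state.
- robot.read_state(): the state, without advancing time (a new reading comes with each control period).
- robot.read_camera(name): name is "scene" or "top" or "wrist"; returns (picture, depth): 384x512x3 uint8, blue, green, red; 384x512 float32, m along the optical axis (not along the pixel's ray), 0 where there is no reading.
- robot.get_calibration(name): a dict with "fx", "fy", "cx", "cy" (pixels), "eye" and "attitude" of the camera in the world. Camera axes: x right, y down, z forward; pixel columns grow to the right and rows downward; lengths in m; the calibration is good to about 2 mm. The wrist camera is an equidistant fisheye: a pixel r from the principal point sees the ray r / f radians off the axis. A picture is of the moment at which its call begins: read the wrist's pose just before it. get_calibration takes no time and is no camera call; for the wrist camera it gives the pose at the moment of the call.
- robot.close_job(): hands the job in, once; it reports no verdict.
The state is a dict: "t": time; "q": joint angles; "dq": joint speeds; "joint_torque": joint torques, N m; "tool_pos": TCP position; "orientation": TCP orientation; "force": force on the tool from outside, world axes, zero at the start; "wrist_torque": the same for the moment, N m; "opening": finger opening in m.
Only numpy, scipy, OpenCV 4.12 (cv2) and the standard library are available. Lean on these libraries where they do the work, as an engineer would, in place of code of your own. Each camera call takes 0.05 s, during which the arm holds its last target.

## Working session

There is one attempt and no reset: what is moved stays moved. The work goes in short steps, Python scripts to look and compute and a tool call to move; the robot and the scene stay as the last step left them, time stands still between calls to the robot, and variables do not carry over. Pictures are saved under pics/ and viewed, and the job is handed in when it is done.

Besides the shell and the picture viewer there is one more tool, called after ">>>" as name(argument=value, ...) on one line, values as JSON. drive_tool: Moves the arm, as the interface text tells. Its arguments: {"type":"object","properties":{"steps":{"type":"array"},"force":{"type":"number"}},"required":["steps"]}

```bash
mkdir -p pics; ls; python3 - <<'E'
from plant import robot
import cv2,numpy as np
s=robot.read_state();print({k:np.round(v,3) for k,v in s.items()})
for n in("scene","top"):
    im,d=robot.read_camera(n);cv2.imwrite(f"pics/{n}0.png",im);np.savez(f"/tmp/{n}0.npz",im=im,d=d)
    print(n,robot.get_calibration(n))
E
```

```text
pics
{'t': np.float64(0.0), 'q': array([ 1.056,  0.131,  1.489, -0.   ,  1.523, -0.085]), 'dq': array([ 0.001, -0.001,  0.001,  0.001,  0.001, -0.002]), 'joint_torque': array([ 2.0000e-03, -5.5983e+01, -4.9176e+01,  7.7000e-02,  3.5000e-02,
       -0.0000e+00]), 'tool_pos': array([0.25 , 0.545, 0.184]), 'orientation': array([-6.700e-01, -3.069e+00,  3.000e-03]), 'force': array([0.196, 0.194, 0.228]), 'wrist_torque': array([ 0.047,  0.057, -0.009]), 'opening': np.float64(0.093)}
scene {'fx': 417.1596738478558, 'fy': 417.1596738478558, 'cx': 253.42156028943327, 'cy': 189.2555027153666, 'eye': array([ 0.01747887, -0.57143675,  1.04214206]), 'attitude': array([-2.28951366,  0.85512807, -0.32534206])}
top {'fx': 407.26976856411875, 'fy': 407.26976856411875, 'cx': 255.33111769735277, 'cy': 194.5093027103414, 'eye': array([0.47554609, 0.07187372, 1.21298642]), 'attitude': array([-2.19656916,  2.18783546, -0.07479554])}
```

View pics/scene0.png

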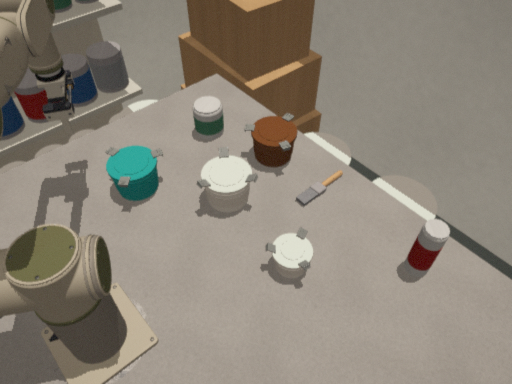

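View pics/top0.png

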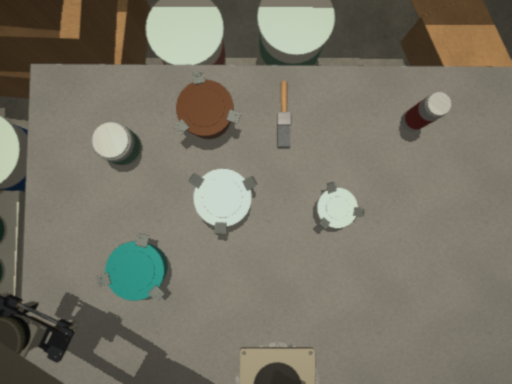

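The top view shows the larger white tub at about (222,198), with grey ears near (197,181), (249,183) and (221,229). The smaller white tub is at (338,208). The turquoise tub at (135,270) and the brown one at (205,108) are look-alikes. The larger white tub fits the description. Next I'll take an enlarged crop and measure it.

```bash
cat > h.py <<'E'
import numpy as np,cv2
from scipy.spatial.transform import Rotation as R
def cast(c,uv,z=None,d=None):
    uv=np.atleast_2d(uv).astype(float)
    r=np.c_[(uv[:,0]-c['cx'])/c['fx'],(uv[:,1]-c['cy'])/c['fy'],np.ones(len(uv))]
    M=R.from_rotvec(c['attitude']).as_matrix(); w=r@M.T
    s=(z-c['eye'][2])/w[:,2] if d is None else np.asarray(d)
    return c['eye']+w*s[:,None]
def proj(c,P):
    p=(np.atleast_2d(P)-c['eye'])@R.from_rotvec(c['attitude']).as_matrix()
    return np.c_[p[:,0]/p[:,2]*c['fx']+c['cx'],p[:,1]/p[:,2]*c['fy']+c['cy']]
E
python3 - <<'E'
from plant import robot
from h import *
c=robot.get_calibration("top");z=np.load("/tmp/top0.npz");im,d=z['im'],z['d']
crop=im[150:250,170:380];cv2.imwrite("pics/crop0.png",cv2.resize(crop,None,fx=3.8,fy=3.8,interpolation=cv2.INTER_CUBIC))
v,u=np.mgrid[0:384,0:512];uv=np.c_[u.ravel(),v.ravel()]
P=cast(c,uv,d=d.ravel()).reshape(384,512,3)
for (x0,x1,y0,y1) in((170,275,150,250),(300,380,170,245)):
    hsv=cv2.cvtColor(im,cv2.COLOR_BGR2HSV).astype(int)
    sub=np.zeros((384,512),bool);sub[y0:y1,x0:x1]=1
    m=sub&(hsv[...,2]>195)&(hsv[...,1]<60)&(P[...,2]>.05)
    cs,_=cv2.findContours(m.astype(np.uint8),0,1);k=max(cs,key=cv2.contourArea)
    (cx,cy),r=cv2.minEnclosingCircle(k);zz=np.median(P[m][:,2])
    print("lid",cx,cy,r,zz,cast(c,[cx,cy],z=zz),cv2.fitEllipse(k))
    # heights around
    hi=sub&(P[...,2]>(0.117 if x0<200 else .083))
    n,l,st,ce=cv2.connectedComponentsWithStats(hi.astype(np.uint8))
    for i in range(1,n):
        if st[i,4]>10:
            q=P[l==i];print(ce[i],st[i,4],q.mean(0),q[:,2].min(),q[:,2].max())
E
```

```text
lid 221.8226776123047 197.0406951904297 28.478635787963867 0.11448804420558356 [[0.53730764 0.1564092  0.11448804]] ((221.86871337890625, 196.989013671875), (54.204158782958984, 54.68853759765625), 43.917789459228516)
[196.02083333 179.84722222] 144 [0.58008042 0.22173343 0.14950987] 0.11756177811151702 1.2129864162846973
[249.92592593 182.43703704] 135 [0.57532344 0.08049122 0.13545696] 0.1170685355037091 1.2129864162846973
[230.18181818 209.        ] 11 [0.50501331 0.13339032 0.11818376] 0.11732040429179147 0.11939114003901086
[219.9929078  228.02836879] 141 [0.45427766 0.15913173 0.13353439] 0.11723088482108857 1.2129864162846973
lid 337.0324401855469 207.3922882080078 19.66792106628418 0.07893498910185026 [[ 0.51172952 -0.16213354  0.07893499]] ((337.08245849609375, 207.25274658203125), (36.80934524536133, 36.995304107666016), 135.3748321533203)
[331.36585366 186.74390244] 82 [ 0.56842905 -0.14453459  0.0905793 ] 0.08316289672943 0.10017036965720472
[358.89772727 211.56818182] 88 [ 0.5000868  -0.21998079  0.09059291] 0.08340416401912476 0.09957026613306441
[323.62025316 223.50632911] 79 [ 0.46686718 -0.11981419  0.10483635] 0.08312366953017625 1.2129864162846973
```

View pics/crop0.png

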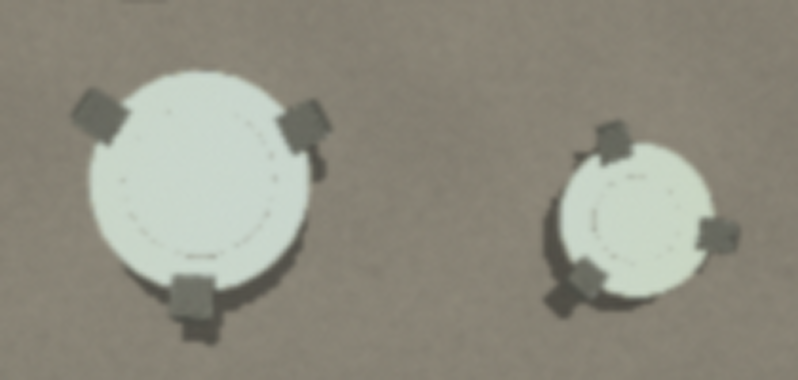

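The crop confirms it: the larger white tub has three plain grey ears, and the smaller one is well separated. Next I'll refine the lid centre and ear directions with the zero depths removed.

```bash
python3 - <<'E'
from plant import robot
from h import *
from scipy.optimize import least_squares
c=robot.get_calibration("top");z=np.load("/tmp/top0.npz");im,d=z['im'],z['d']
v,u=np.mgrid[0:384,0:512];uv=np.c_[u.ravel(),v.ravel()]
P=cast(c,uv,d=d.ravel()).reshape(384,512,3);P[d<=0]=np.nan
hsv=cv2.cvtColor(im,cv2.COLOR_BGR2HSV).astype(int)
sub=np.zeros((384,512),bool);sub[150:250,170:275]=1
m=sub&(hsv[...,2]>180)&(hsv[...,1]<60)
cs,_=cv2.findContours(m.astype(np.uint8),0,1);k=max(cs,key=cv2.contourArea).reshape(-1,2)
W=cast(c,k,z=.113)[:,:2]
f=least_squares(lambda p:np.hypot(*(W-p[:2]).T)-p[2],[.537,.156,.079],loss='soft_l1',f_scale=.001);print("circle",f.x)
C=f.x[:2]
# grey ears by colour: darker than lid, by reach
for k0 in((196,180),(250,182),(221,228)):
    g=np.zeros_like(sub);g[k0[1]-14:k0[1]+15,k0[0]-14:k0[0]+15]=1
    g&=(P[...,2]>.113)&(P[...,2]<.15)&(hsv[...,2]<150)
    g=g.astype(np.uint8)
    q=P[g>0]
    rr=q[:,:2]-C;
    r=np.hypot(*rr.T);a=np.arctan2(*rr.mean(0)[::-1])
    rad=rr@[np.cos(a),np.sin(a)];pl=np.polyfit(rad,q[:,2],1)
    cs,_=cv2.findContours(g,0,1);kk=max(cs,key=cv2.contourArea)
    print(k0,len(q),"mean",q.mean(0).round(4),"ang",np.degrees(a).round(1),"rad",rad.min().round(3),rad.max().round(3),"slope",np.degrees(np.arctan(pl[0])),"z@89",np.polyval(pl,.089), cv2.minAreaRect(kk))
    print("  pt",(C+.089*np.array([np.cos(a),np.sin(a)])).round(4))
E
```

```text
circle [0.53757688 0.15599688 0.07595375]
(196, 180) 137 mean [0.5822 0.2257 0.127 ] ang 57.4 rad 0.068 0.1 slope 23.956904811849245 z@89 0.12976933181135067 ((195.53842163085938, 180.19229125976562), (12.203404426574707, 11.926054000854492), 33.6900634765625)
  pt [0.5855 0.231 ]
(250, 182) 136 mean [0.5758 0.0808 0.1272] ang -63.1 rad 0.068 0.101 slope 21.829411980037264 z@89 0.12899744892183254 ((249.70001220703125, 182.4000244140625), (11.180339813232422, 12.521980285644531), 63.43495178222656)
  pt [0.5779 0.0767]
(221, 228) 132 mean [0.4531 0.1596 0.1261] ang 177.6 rad 0.07 0.1 slope 21.7770888567738 z@89 0.1279251304945494 ((220.0, 228.5), (11.0, 12.0), 90.0)
  pt [0.4487 0.1598]
```

```bash
cat > plan.py <<'E'
import sys
from plant import robot
from h import *
s=robot.read_state();M=R.from_rotvec(s['orientation']).as_matrix()
ax=np.degrees(np.arctan2(M[1,0],M[0,0]))
C=np.array([.5376,.156])
def plan(ear,r,z,jaw=0):
    a={'A':57.3,'B':-62.7,'C':177.3}[ear]
    t=np.r_[C+r*np.array([np.cos(np.radians(a)),np.sin(np.radians(a))]),z]
    dl=M.T@(t-s['tool_pos'])
    tu=-((a-ax+90)%180-90)  # tool z down
    print("at",s['tool_pos'].round(4),"t",round(float(s['t']),2),"F",s['force'].round(1),"ax",ax.round(1),"q",s['q'].round(2),"tilt",M[:,2].round(4));print("target",t.round(4),"tx,ty,tz",(dl/.3).round(4),"turn",(tu/180).round(4),"or",((tu-180*np.sign(tu))/180).round(4))
if __name__=="__main__": plan(sys.argv[1],float(sys.argv[2]),float(sys.argv[3]))
E
python3 plan.py A .092 .16
```

```text
at [0.2497 0.5449 0.184 ] t 0.1 F [ 0.3  0.  -1.1] ax 155.4 q [ 1.06  0.13  1.49 -0.    1.52 -0.09] tilt [-8.0e-04 -1.5e-03 -1.0e+00]
target [0.5873 0.2334 0.16  ] tx,ty,tz [-1.4556 -0.475   0.0806] turn -0.4551 or 0.5449
```

>>> drive_tool(steps=[{"jaw": 0, "tx": -0.3, "ty": -0.1, "tz": 0, "turn": -0.08}, {"jaw": 0, "tx": -0.9, "ty": -0.3, "tz": 0, "turn": -0.455}, {"jaw": 0, "tx": -0.9, "ty": -0.3, "tz": 0, "turn": -0.455}, {"jaw": 0, "tx": -0.9, "ty": -0.3, "tz": 0, "turn": -0.455}, {"jaw": 0, "tx": -0.9, "ty": -0.3, "tz": 0, "turn": -0.455}, {"jaw": 0, "tx": -0.9, "ty": -0.3, "tz": 0, "turn": -0.455}, {"jaw": 0, "tx": -0.9, "ty": -0.3, "tz": 0, "turn": -0.455}, {"jaw": 0, "tx": -0.9, "ty": -0.3, "tz": 0, "turn": -0.455}, {"jaw": 0, "tx": -0.9, "ty": -0.3, "tz": 0, "turn": -0.455}, {"jaw": 0, "tx": -0.9, "ty": -0.3, "tz": 0, "turn": -0.455}, {"jaw": 0, "tx": -0.9, "ty": -0.3, "tz": 0, "turn": -0.455}, {"jaw": 0, "tx": -0.9, "ty": -0.3, "tz": 0, "turn": -0.455}], force=10)

```text
t: 1.3
tool_pos: [0.4577, 0.351, 0.1846]
orientation: [1.499, -2.76, 0.0]
force: [0.1, 0.6, -0.4]
opening: 0.0027
```

```bash
python3 plan.py A .092 .16
```

```text
at [0.4577 0.351  0.1846] t 1.3 F [ 0.1  0.6 -0.4] ax -123.0 q [ 0.57  0.07  1.55  0.    1.52 -2.  ] tilt [-6.e-04 -3.e-04 -1.e+00]
target [0.5873 0.2334 0.16  ] tx,ty,tz [ 0.0938 -0.5758  0.0817] turn -0.0015 or 0.9985
```

>>> drive_tool(steps=[{"jaw": 0, "tx": 0.094, "ty": -0.576, "tz": 0.0, "turn": -0.0015}, {"jaw": 0, "tx": 0.094, "ty": -0.576, "tz": 0.0, "turn": -0.0015}, {"jaw": 0, "tx": 0.094, "ty": -0.576, "tz": 0.0, "turn": -0.0015}, {"jaw": 0, "tx": 0.094, "ty": -0.576, "tz": 0.0, "turn": -0.0015}, {"jaw": 0, "tx": 0.094, "ty": -0.576, "tz": 0.0, "turn": -0.0015}, {"jaw": 0, "tx": 0.094, "ty": -0.576, "tz": 0.082, "turn": -0.0015}, {"jaw": 0, "tx": 0.094, "ty": -0.576, "tz": 0.082, "turn": -0.0015}])

```text
t: 2.0
tool_pos: [0.5855, 0.2339, 0.1567]
orientation: [1.506, -2.751, -0.002]
force: [-0.5, 0.3, 0.6]
opening: 0.0004
```

```bash
python3 plan.py A .092 .121; python3 - <<'E'
from plant import robot
import cv2
for n in("top","wrist"):
    im,d=robot.read_camera(n);cv2.imwrite(f"pics/{n}1.png",im if n!="top" else cv2.resize(im[140:250,150:300],None,fx=4,fy=4))
E
```

```text
at [0.5855 0.2339 0.1567] t 2.0 F [-0.5  0.3  0.6] ax -122.6 q [ 0.3   0.23  1.43  0.    1.49 -2.27] tilt [-0.0057 -0.0013 -1.    ]
target [0.5873 0.2334 0.121 ] tx,ty,tz [-0.0022 -0.0064  0.119 ] turn 0.0006 or -0.9994
```

View pics/wrist1.png

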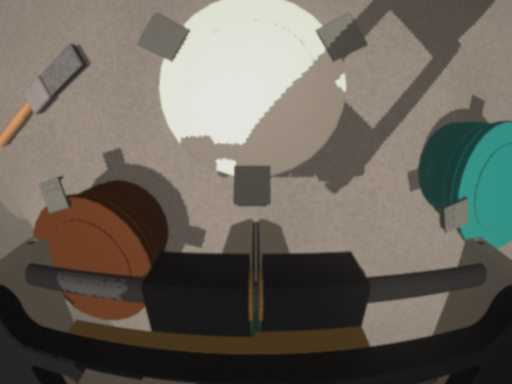

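The wrist view shows ear A centred at (252,185), with the shut fingers at (255,225). I'll check the predicted ear point against this view.

```bash
python3 - <<'E'
from plant import robot
from h import *
c=robot.get_calibration("wrist");s=robot.read_state();print(c,s['tool_pos'],s['force'])
M=R.from_rotvec(c['attitude']).as_matrix()
def fp(P):
    p=M.T@(np.asarray(P)-c['eye']);th=np.arctan2(np.hypot(p[0],p[1]),p[2]);ph=np.arctan2(p[1],p[0]);return c['cx']+c['fx']*th*np.cos(ph),c['cy']+c['fx']*th*np.sin(ph)
C=np.array([.5376,.156])
for a in(57.3,-62.7,177.3):
    e=np.array([np.cos(np.radians(a)),np.sin(np.radians(a))])
    for r,z in((.070,.119),(.083,.127),(.096,.134)):print(a,r,np.round(fp(np.r_[C+r*e,z]),1))
print("tcp",fp(s['tool_pos']))
E
```

```text
{'fx': 297.3186396354542, 'fy': 297.3186396354542, 'cx': 255.41914617216403, 'cy': 186.03356103260037, 'eye': array([0.54363352, 0.16866149, 0.36047079]), 'attitude': array([0.8497293 , 2.91329415, 0.42021897])} [0.58671427 0.23459097 0.1597584 ] [0.30326085 1.09445727 0.37431109]
57.3 0.07 [252.5 168.9]
57.3 0.083 [252.4 186.5]
57.3 0.096 [252.4 204.4]
-62.7 0.07 [178.4  44.4]
-62.7 0.083 [162.5  36.2]
-62.7 0.096 [146.7  28.2]
177.3 0.07 [327.5  44.6]
177.3 0.083 [343.4  36.3]
177.3 0.096 [359.4  28.4]
tcp (np.float64(253.63989754212037), np.float64(212.18537877912632))
```

View pics/top1.png

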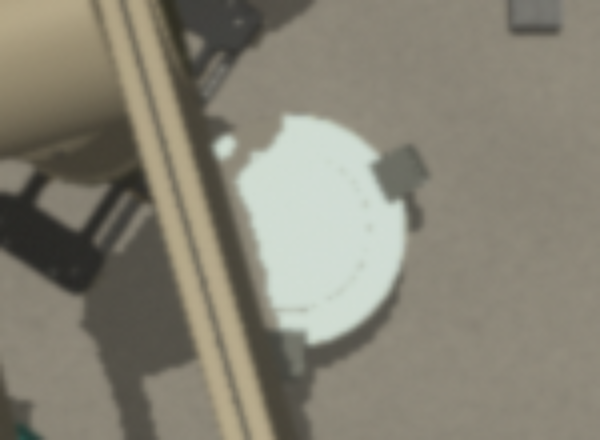

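Predicted and observed ear pixels agree to about 2 px. Pressing ear A.

>>> drive_tool(steps=[{"jaw": 0, "tx": 0, "ty": 0, "tz": 0.03, "turn": 0}, {"jaw": 0, "tx": 0, "ty": 0, "tz": 0.06, "turn": 0}, {"jaw": 0, "tx": 0, "ty": 0, "tz": 0.075, "turn": 0}, {"jaw": 0, "tx": 0, "ty": 0, "tz": 0.085, "turn": 0}, {"jaw": 0, "tx": 0, "ty": 0, "tz": 0.095, "turn": 0}, {"jaw": 0, "tx": 0, "ty": 0, "tz": 0.105, "turn": 0}, {"jaw": 0, "tx": 0, "ty": 0, "tz": 0.115, "turn": 0}, {"jaw": 0, "tx": 0, "ty": 0, "tz": 0.125, "turn": 0}, {"jaw": 0, "tx": 0, "ty": 0, "tz": 0.125, "turn": 0}])

```text
t: 3.0
tool_pos: [0.5878, 0.2339, 0.1222]
orientation: [1.512, -2.753, -0.0]
force: [0.2, -0.4, 0.4]
opening: 0.0004
```

>>> drive_tool(steps=[{"jaw": 0, "tx": 0, "ty": 0, "tz": 0.005, "turn": 0}, {"jaw": 0, "tx": 0, "ty": 0, "tz": 0.005, "turn": 0}])

```text
t: 3.2
tool_pos: [0.588, 0.234, 0.1213]
orientation: [1.512, -2.754, -0.0]
force: [0.5, 0.4, -0.1]
opening: 0.0005
```

```bash
python3 - <<'E'
from plant import robot
import cv2
for n in("wrist","scene"):
    im,d=robot.read_camera(n);cv2.imwrite(f"pics/{n}2.png",im if n!="scene" else cv2.resize(im[110:220,150:300],None,fx=4,fy=4))
s=robot.read_state();print(s['tool_pos'],s['force'])
E
```

```text
[0.58814148 0.2339928  0.12145422] [ 0.53117917 -0.2189303  -0.0819187 ]
```

View pics/scene2.png

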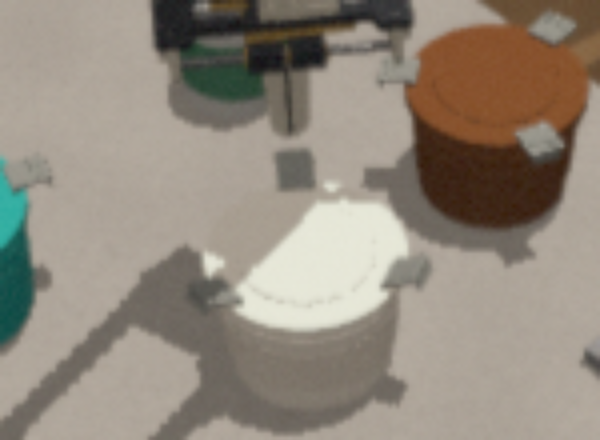

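View pics/wrist2.png

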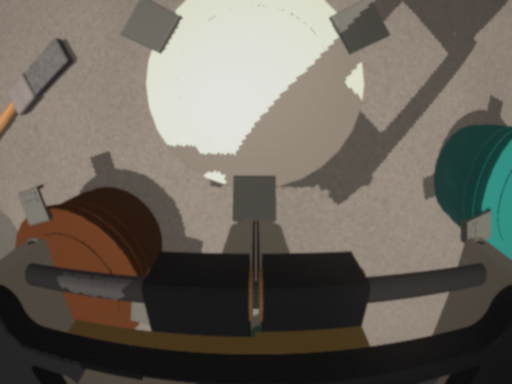

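The fingertips appear outboard of ear A and not on it, with tips at about (253,222) in the wrist view and the ear at (254,197). That fits the zero force. I'll measure both using depth.

```bash
python3 - <<'E'
from plant import robot
from h import *
c=robot.get_calibration("scene");s=robot.read_state()
im,d=robot.read_camera("scene");np.savez("/tmp/s3.npz",im=im,d=d)
print("tcp px",proj(c,s['tool_pos']),s['tool_pos'])
C=np.array([.5376,.156]);e=np.array([np.cos(np.radians(57.3)),np.sin(np.radians(57.3))])
for r,z in((.07,.119),(.083,.127),(.096,.134)):print("ear px",proj(c,np.r_[C+r*e,z]))
for v in range(126,166,2):
    print(v,[tuple(np.round(cast(c,[u,v],d=[d[v,u]])[0],3)) for u in(218,222,226)],im[v,222])
cw=robot.get_calibration("wrist")
M=R.from_rotvec(cw['attitude']).as_matrix()
im,d=robot.read_camera("wrist");np.savez("/tmp/w3.npz",im=im,d=d)
print(cw['eye'],M[:,2])
for v in list(range(176,270,6)):
    o=[]
    for u in(242,265):
        x,y=u-cw['cx'],v-cw['cy'];r=np.hypot(x,y);th=r/cw['fx'];ray=np.array([np.tan(th)*x/r,np.tan(th)*y/r,1])
        o.append(tuple(np.round(cw['eye']+M@ray*d[v,u],3)))
    print("w",v,o,im[v,242])
E
```

```text
tcp px [[222.77005995 150.06808722]] [0.58814148 0.2339928  0.12145422]
ear px [[223.37918194 155.54676326]]
ear px [[222.85135793 150.9243263 ]]
ear px [[222.34266784 146.55090802]]
126 [(np.float64(0.561), np.float64(0.211), np.float64(0.251)), (np.float64(0.572), np.float64(0.207), np.float64(0.247)), (np.float64(0.579), np.float64(0.196), np.float64(0.25))] [57 64 66]
128 [(np.float64(0.576), np.float64(0.233), np.float64(0.22)), (np.float64(0.584), np.float64(0.224), np.float64(0.222)), (np.float64(0.595), np.float64(0.218), np.float64(0.22))] [78 88 94]
130 [(np.float64(0.574), np.float64(0.231), np.float64(0.215)), (np.float64(0.584), np.float64(0.224), np.float64(0.214)), (np.float64(0.595), np.float64(0.219), np.float64(0.211))] [67 76 82]
132 [(np.float64(0.574), np.float64(0.232), np.float64(0.207)), (np.float64(0.588), np.float64(0.231), np.float64(0.199)), (np.float64(0.593), np.float64(0.217), np.float64(0.206))] [65 75 80]
134 [(np.float64(0.576), np.float64(0.236), np.float64(0.195)), (np.float64(0.585), np.float64(0.227), np.float64(0.196)), (np.float64(0.593), np.fl
[... 4496 characters left out ...]
64(0.179))] [66 76 83]
w 242 [(np.float64(0.588), np.float64(0.223), np.float64(0.187)), (np.float64(0.578), np.float64(0.23), np.float64(0.186))] [65 76 83]
w 248 [(np.float64(0.588), np.float64(0.224), np.float64(0.192)), (np.float64(0.578), np.float64(0.23), np.float64(0.192))] [65 76 82]
w 254 [(np.float64(0.571), np.float64(0.202), np.float64(0.246)), (np.float64(0.566), np.float64(0.206), np.float64(0.246))] [31 34 38]
w 260 [(np.float64(0.571), np.float64(0.203), np.float64(0.249)), (np.float64(0.566), np.float64(0.206), np.float64(0.249))] [20 21 23]
w 266 [(np.float64(0.571), np.float64(0.202), np.float64(0.253)), (np.float64(0.566), np.float64(0.206), np.float64(0.252))] [19 19 22]
```

Laterally the fingers are on target. But depth in both views shows the shut fingertips ending at z≈0.158, about 37 mm above the reported TCP (0.121), so there has been no contact yet. I'll continue down in force-guided steps.

>>> drive_tool(steps=[{"jaw": 0, "tx": 0, "ty": 0, "tz": 0.015, "turn": 0}, {"jaw": 0, "tx": 0, "ty": 0, "tz": 0.03, "turn": 0}, {"jaw": 0, "tx": 0, "ty": 0, "tz": 0.045, "turn": 0}, {"jaw": 0, "tx": 0, "ty": 0, "tz": 0.055, "turn": 0}, {"jaw": 0, "tx": 0, "ty": 0, "tz": 0.055, "turn": 0}])

```text
t: 3.9
tool_pos: [0.5875, 0.2338, 0.1038]
orientation: [1.512, -2.752, -0.0]
force: [0.1, -0.5, 0.0]
opening: 0.0005
```

```bash
python3 - <<'E'
from plant import robot
from h import *
print(robot.pinch_z)
s=robot.read_state();print(s['tool_pos'],s['force'])
c=robot.get_calibration("scene")
im,d=robot.read_camera("scene");cv2.imwrite("pics/s4.png",cv2.resize(im[110:200,170:290],None,fx=6,fy=6))
for v in range(136,160,1):
    print(v,[tuple(np.round(cast(c,[u,v],d=[d[v,u]])[0],3).tolist()) for u in(222,226)],im[v,222])
E
```

```text
-0.0188
[0.5874734  0.23382933 0.1038392 ] [ 0.084149   -0.53962197  0.00526607]
136 [(0.585, 0.229, 0.186), (0.592, 0.217, 0.191)] [59 64 67]
137 [(0.584, 0.227, 0.184), (0.593, 0.219, 0.184)] [56 63 65]
138 [(0.583, 0.226, 0.182), (0.593, 0.219, 0.18)] [48 57 62]
139 [(0.584, 0.228, 0.175), (0.594, 0.22, 0.175)] [51 55 61]
140 [(0.585, 0.23, 0.169), (0.594, 0.221, 0.17)] [49 60 63]
141 [(0.587, 0.233, 0.162), (0.592, 0.219, 0.168)] [52 61 64]
142 [(0.583, 0.227, 0.164), (0.592, 0.219, 0.164)] [53 63 63]
143 [(0.581, 0.226, 0.162), (0.591, 0.218, 0.161)] [53 62 66]
144 [(0.582, 0.227, 0.156), (0.591, 0.218, 0.157)] [57 64 67]
145 [(0.583, 0.229, 0.15), (0.593, 0.222, 0.149)] [57 67 71]
146 [(0.581, 0.227, 0.149), (0.592, 0.22, 0.147)] [63 73 77]
147 [(0.582, 0.229, 0.142), (0.6, 0.231, 0.13)] [68 77 83]
148 [(0.581, 0.228, 0.139), (0.594, 0.224, 0.134)] [83 91 96]
149 [(0.582, 0.23, 0.133), (0.594, 0.224, 0.13)] [92 98 99]
150 [(0.581, 0.229, 0.13), (0.593, 0.223, 0.126)] [ 94 103 102]
151 [(0.58, 0.226, 0.128), (0.591, 0.221, 0.125)] [ 95 103 104]
152 [(0.576, 0.222, 0.129), (0.589, 0.218, 0.124)] [ 94 101 103]
153 [(0.574, 0.22, 0.127), (0.586, 0.215, 0.123)] [ 93  99 102]
154 [(0.575, 0.221, 0.122), (0.585, 0.214, 0.12)] [ 91  97 101]
155 [(0.572, 0.218, 0.121), (0.582, 0.21, 0.121)] [ 95 102 103]
156 [(0.572, 0.217, 0.118), (0.579, 0.205, 0.122)] [ 94 101 104]
157 [(0.569, 0.214, 0.118), (0.584, 0.213, 0.109)] [107 118 125]
158 [(0.57, 0.216, 0.111), (0.579, 0.207, 0.111)] [145 158 167]
159 [(0.566, 0.211, 0.113), (0.575, 0.201, 0.115)] [144 156 166]
```

View pics/s4.png

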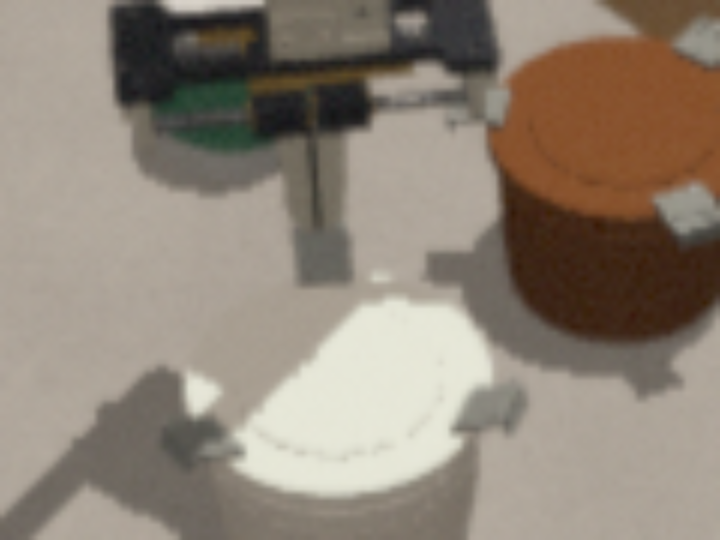

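The tips are now just above the ear, at about z=0.14.

>>> drive_tool(steps=[{"jaw": 0, "tx": 0, "ty": 0, "tz": 0.01, "turn": 0}, {"jaw": 0, "tx": 0, "ty": 0, "tz": 0.02, "turn": 0}, {"jaw": 0, "tx": 0, "ty": 0, "tz": 0.03, "turn": 0}, {"jaw": 0, "tx": 0, "ty": 0, "tz": 0.03, "turn": 0}])

```text
t: 4.35
tool_pos: [0.5893, 0.2352, 0.097]
orientation: [-1.511, 2.75, 0.001]
force: [2.2, 4.1, 3.7]
opening: 0.0005
```

Contact has been made, but the outward pull (about 4.6 N) shows the fingers are on the ear's outer end. I'll lift, shift about 9 mm inward so the contact is at the 22 mm point, and press again.

>>> drive_tool(steps=[{"jaw": 0, "tx": 0, "ty": 0, "tz": -0.04, "turn": 0}, {"jaw": 0, "tx": 0, "ty": 0, "tz": -0.04, "turn": 0}, {"jaw": 0, "tx": 0.03, "ty": 0, "tz": -0.04, "turn": 0}, {"jaw": 0, "tx": 0.03, "ty": 0, "tz": -0.04, "turn": 0}, {"jaw": 0, "tx": 0.03, "ty": 0, "tz": -0.04, "turn": 0}])

```text
t: 4.85
tool_pos: [0.5828, 0.2258, 0.1074]
orientation: [1.511, -2.753, -0.0]
force: [0.5, 0.3, 0.1]
opening: 0.0003
```

```bash
python3 plan.py A .084 .082; python3 - <<'E'
from plant import robot
import cv2
for n in("wrist","scene"):
    im,d=robot.read_camera(n);cv2.imwrite(f"pics/{n}5.png",im if n!="scene" else cv2.resize(im[110:220,150:300],None,fx=5,fy=5))
E
```

```text
at [0.5828 0.2258 0.1074] t 4.85 F [0.5 0.3 0.1] ax -122.5 q [ 0.29  0.24  1.5  -0.    1.4  -2.29] tilt [-8.e-04 -3.e-04 -1.e+00]
target [0.583  0.2267 0.082 ] tx,ty,tz [-0.0028  0.0008  0.0846] turn 0.0012 or -0.9988
```

View pics/wrist5.png

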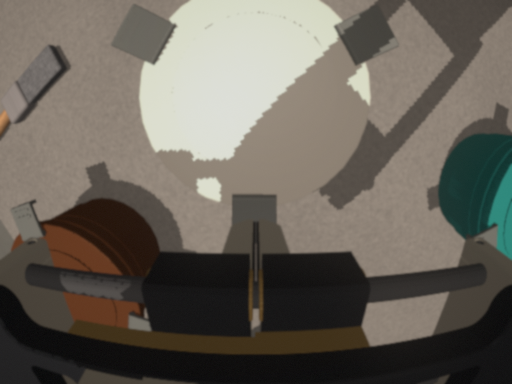

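View pics/scene5.png

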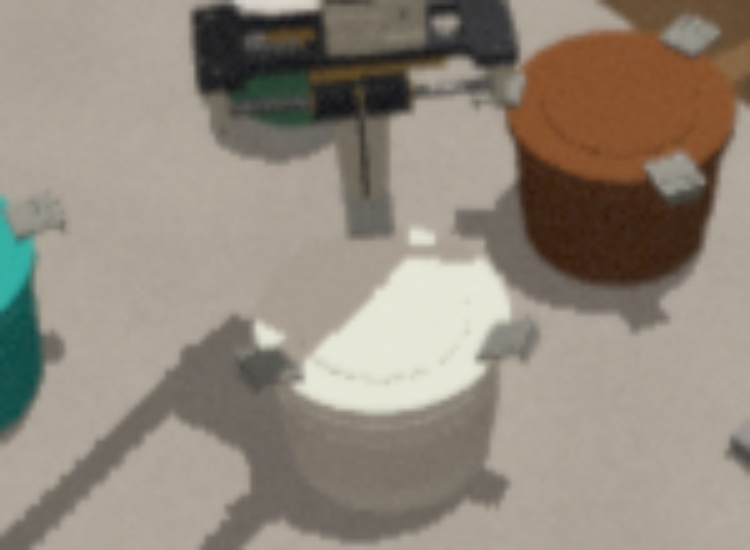

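>>> drive_tool(steps=[{"jaw": 0, "tx": 0, "ty": 0, "tz": 0.02, "turn": 0}, {"jaw": 0, "tx": 0, "ty": 0, "tz": 0.03, "turn": 0}, {"jaw": 0, "tx": 0, "ty": 0, "tz": 0.038, "turn": 0}, {"jaw": 0, "tx": 0, "ty": 0, "tz": 0.046, "turn": 0}, {"jaw": 0, "tx": 0, "ty": 0, "tz": 0.054, "turn": 0}, {"jaw": 0, "tx": 0, "ty": 0, "tz": 0.054, "turn": 0}])

```text
t: 5.55
tool_pos: [0.5837, 0.2269, 0.0921]
orientation: [-1.512, 2.752, 0.0]
force: [-0.1, 0.6, 2.8]
opening: 0.0004
```

>>> drive_tool(steps=[{"jaw": 0, "tx": 0, "ty": 0, "tz": 0.007, "turn": 0}, {"jaw": 0, "tx": 0, "ty": 0, "tz": 0.014, "turn": 0}, {"jaw": 0, "tx": 0, "ty": 0, "tz": 0.014, "turn": 0}])

```text
t: 5.85
tool_pos: [0.584, 0.2269, 0.088]
orientation: [-1.511, 2.752, -0.0]
force: [0.9, 1.6, 4.7]
opening: 0.0004
```

>>> drive_tool(steps=[{"jaw": 0, "tx": 0, "ty": 0, "tz": 0.007, "turn": 0}, {"jaw": 0, "tx": 0, "ty": 0, "tz": 0.014, "turn": 0}, {"jaw": 0, "tx": 0, "ty": 0, "tz": 0.014, "turn": 0}])

```text
t: 6.15
tool_pos: [0.5842, 0.2272, 0.0854]
orientation: [-1.511, 2.751, -0.0]
force: [-1.9, 2.2, 13.9]
opening: 0.0007
```

>>> drive_tool(steps=[{"jaw": 0, "tx": 0, "ty": 0, "tz": 0.006, "turn": 0}, {"jaw": 0, "tx": 0, "ty": 0, "tz": 0.006, "turn": 0}])

```text
t: 6.35
tool_pos: [0.5846, 0.2274, 0.0852]
orientation: [-1.511, 2.75, -0.0]
force: [-7.1, 1.7, 22.7]
opening: 0.0004
```

This is the hard stop: 23 N with no further travel. I'll lift and check.

>>> drive_tool(steps=[{"jaw": 0, "tx": 0, "ty": 0, "tz": -0.02, "turn": 0}, {"jaw": 0, "tx": 0, "ty": 0, "tz": -0.1, "turn": 0}, {"jaw": 0, "tx": 0, "ty": 0, "tz": -0.2, "turn": 0}, {"jaw": 0, "tx": 0, "ty": 0, "tz": -0.2, "turn": 0}])

```text
t: 6.75
tool_pos: [0.5855, 0.2266, 0.1458]
orientation: [-1.509, 2.749, -0.003]
force: [0.2, 0.4, 0.4]
opening: 0.0008
```

```bash
cat > look.py <<'E'
from plant import robot
from h import *
import sys
k=sys.argv[1]
for n in("wrist","scene"):
    im,d=robot.read_camera(n);np.savez(f"/tmp/{n}{k}.npz",im=im,d=d);cv2.imwrite(f"pics/{n}{k}.png",im if n!="scene" else cv2.resize(im[110:230,150:300],None,fx=5,fy=5))
    if n=="scene":
        c=robot.get_calibration(n);v,u=np.mgrid[130:215,190:265];P=cast(c,np.c_[u.ravel(),v.ravel()],d=d[130:215,190:265].ravel())
        hsv=cv2.cvtColor(im,cv2.COLOR_BGR2HSV)[130:215,190:265].reshape(-1,3).astype(int)
        # whole-lid circle from white+shadow pixels near 113mm
        C=np.array([.5376,.156]);rel=P[:,:2]-C;r=np.hypot(*rel.T);a=np.degrees(np.arctan2(rel[:,1],rel[:,0]))
        for nm,ea in(('A',57.3),('C',177.3),('B',-62.7)):
            da=(a-ea+180)%360-180
            m=(np.abs(da)<9)&(r>.082)&(r<.106)&(P[:,2]>.105)&(P[:,2]<.145)
            rad=r[m]*np.cos(np.radians(da[m]));
            if m.sum()>8:
                p=np.polyfit(rad,P[m,2],1);print(nm,m.sum(),"slope deg",np.degrees(np.arctan(p[0])).round(1),"z@89",np.polyval(p,.089).round(4),"rmax",rad.max().round(3),"zmed",np.median(P[m,2]).round(4))
E
python3 look.py 6; python3 plan.py C .084 .15
```

```text
A 30 slope deg -3.1 z@89 0.1196 rmax 0.098 zmed 0.1194
C 51 slope deg -14.2 z@89 0.1287 rmax 0.102 zmed 0.1279
B 46 slope deg -0.5 z@89 0.1302 rmax 0.103 zmed 0.1302
at [0.5835 0.2261 0.1416] t 6.85 F [-0.5  0.  -1.2] ax -122.5 q [ 0.29  0.22  1.47 -0.    1.45 -2.29] tilt [ 6.e-04 -3.e-04 -1.e+00]
target [0.4537 0.16   0.15  ] tx,ty,tz [ 0.4182  0.2466 -0.0284] turn 0.3346 or -0.6654
```

View pics/scene6.png

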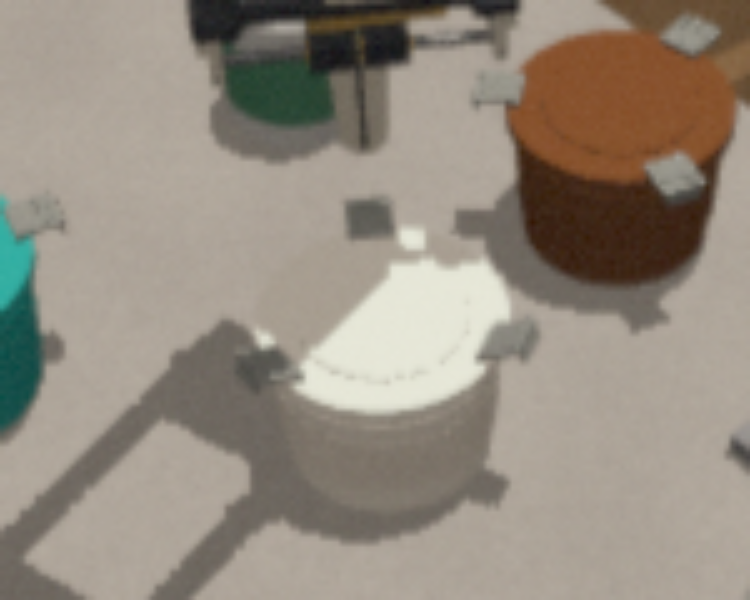

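View pics/wrist6.png

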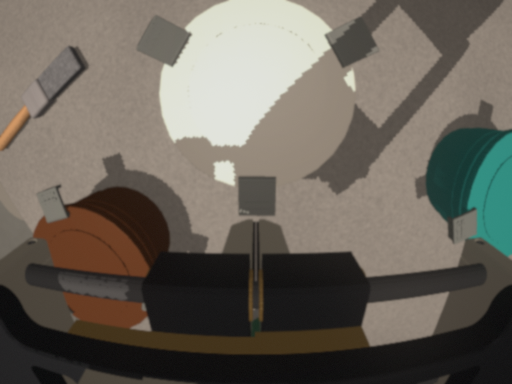

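Ear A now lies flat: its point is at z≈0.1196 and its slope is about −3°, which is within noise. The tub looks unmoved. Moving over ear C (the one nearest the robot).

>>> drive_tool(steps=[{"jaw": 0, "tx": 0, "ty": 0, "tz": -0.028, "turn": 0}, {"jaw": 0, "tx": 0.14, "ty": 0.08, "tz": -0.028, "turn": 0.047}, {"jaw": 0, "tx": 0.28, "ty": 0.16, "tz": -0.028, "turn": 0.094}, {"jaw": 0, "tx": 0.418, "ty": 0.247, "tz": -0.028, "turn": 0.334}, {"jaw": 0, "tx": 0.418, "ty": 0.247, "tz": -0.028, "turn": 0.334}, {"jaw": 0, "tx": 0.418, "ty": 0.247, "tz": -0.028, "turn": 0.334}, {"jaw": 0, "tx": 0.418, "ty": 0.247, "tz": -0.028, "turn": 0.334}, {"jaw": 0, "tx": 0.418, "ty": 0.247, "tz": -0.028, "turn": 0.334}, {"jaw": 0, "tx": 0.418, "ty": 0.247, "tz": -0.028, "turn": 0.334}, {"jaw": 0, "tx": 0.418, "ty": 0.247, "tz": -0.028, "turn": 0.334}])

```text
t: 7.85
tool_pos: [0.4529, 0.1601, 0.1491]
orientation: [-0.064, -3.139, 0.001]
force: [-0.6, -0.5, 0.9]
opening: 0.0003
```

```bash
python3 look.py 7; python3 plan.py C .084 .107
```

```text
C 51 slope deg -10.8 z@89 0.1284 rmax 0.101 zmed 0.1277
B 48 slope deg 2.9 z@89 0.1295 rmax 0.103 zmed 0.13
at [0.4531 0.1602 0.1494] t 7.95 F [-0.4  0.2  1.4] ax 177.6 q [ 0.23 -0.18  1.86 -0.    1.46 -1.3 ] tilt [-1.e-03 -3.e-04 -1.e+00]
target [0.4537 0.16   0.107 ] tx,ty,tz [-0.0022 -0.0007  0.1413] turn 0.0018 or -0.9982
```

View pics/wrist7.png

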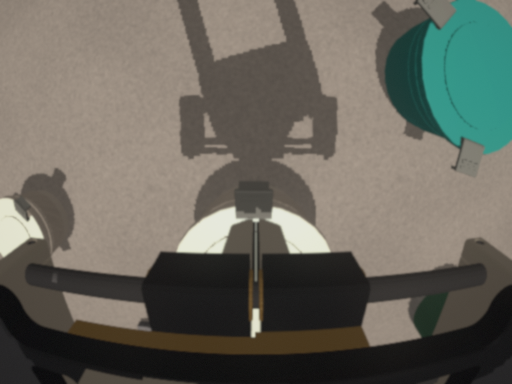

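The wrist view shows the ear at (254,200) centred on the fingers. Pressing ear C.

>>> drive_tool(steps=[{"jaw": 0, "tx": 0, "ty": 0, "tz": 0.06, "turn": 0}, {"jaw": 0, "tx": 0, "ty": 0, "tz": 0.12, "turn": 0}, {"jaw": 0, "tx": 0, "ty": 0, "tz": 0.145, "turn": 0}, {"jaw": 0, "tx": 0, "ty": 0, "tz": 0.16, "turn": 0}, {"jaw": 0, "tx": 0, "ty": 0, "tz": 0.168, "turn": 0}, {"jaw": 0, "tx": 0, "ty": 0, "tz": 0.176, "turn": 0}, {"jaw": 0, "tx": 0, "ty": 0, "tz": 0.184, "turn": 0}, {"jaw": 0, "tx": 0, "ty": 0, "tz": 0.192, "turn": 0}, {"jaw": 0, "tx": 0, "ty": 0, "tz": 0.192, "turn": 0}])

```text
t: 8.85
tool_pos: [0.454, 0.1606, 0.093]
orientation: [0.07, 3.139, 0.001]
force: [-1.0, -0.8, 4.4]
opening: 0.0006
```

>>> drive_tool(steps=[{"jaw": 0, "tx": 0, "ty": 0, "tz": 0.007, "turn": 0}, {"jaw": 0, "tx": 0, "ty": 0, "tz": 0.014, "turn": 0}, {"jaw": 0, "tx": 0, "ty": 0, "tz": 0.014, "turn": 0}])

```text
t: 9.15
tool_pos: [0.4535, 0.1606, 0.0884]
orientation: [0.07, 3.14, 0.001]
force: [-2.6, 0.9, 3.7]
opening: 0.0001
```

>>> drive_tool(steps=[{"jaw": 0, "tx": 0, "ty": 0, "tz": 0.007, "turn": 0}, {"jaw": 0, "tx": 0, "ty": 0, "tz": 0.014, "turn": 0}, {"jaw": 0, "tx": 0, "ty": 0, "tz": 0.014, "turn": 0}])

```text
t: 9.45
tool_pos: [0.4534, 0.1606, 0.0854]
orientation: [-0.07, -3.141, -0.0]
force: [-9.0, -0.8, 15.4]
opening: 0.0003
```

>>> drive_tool(steps=[{"jaw": 0, "tx": 0.006, "ty": 0, "tz": 0.005, "turn": 0}, {"jaw": 0, "tx": 0.006, "ty": 0, "tz": 0.005, "turn": 0}])

```text
t: 9.65
tool_pos: [0.4535, 0.1606, 0.0854]
orientation: [0.07, 3.137, 0.001]
force: [-5.6, -2.2, 19.6]
opening: 0.0006
```

Hard stop again: 20 N with z unchanged at 0.0854. Lifting.

>>> drive_tool(steps=[{"jaw": 0, "tx": 0, "ty": 0, "tz": -0.02, "turn": 0}, {"jaw": 0, "tx": 0, "ty": 0, "tz": -0.1, "turn": 0}, {"jaw": 0, "tx": 0, "ty": 0, "tz": -0.22, "turn": 0}, {"jaw": 0, "tx": 0, "ty": 0, "tz": -0.22, "turn": 0}])

```text
t: 10.05
tool_pos: [0.4547, 0.1611, 0.1535]
orientation: [0.07, 3.133, 0.003]
force: [0.8, 0.3, 0.7]
opening: 0.0004
```

```bash
python3 look.py 8; python3 plan.py B .084 .15
```

```text
C 53 slope deg -17.3 z@89 0.1189 rmax 0.101 zmed 0.1185
B 45 slope deg -1.2 z@89 0.1304 rmax 0.102 zmed 0.1305
at [0.4524 0.1605 0.1491] t 10.15 F [ 0.1 -0.1 -0.1] ax 177.4 q [ 0.23 -0.18  1.86 -0.    1.46 -1.29] tilt [ 2.1e-03  3.0e-04 -1.0e+00]
target [0.5761 0.0814 0.15  ] tx,ty,tz [-0.4238 -0.2451 -0.0023] turn 0.334 or -0.666
```

View pics/scene8.png

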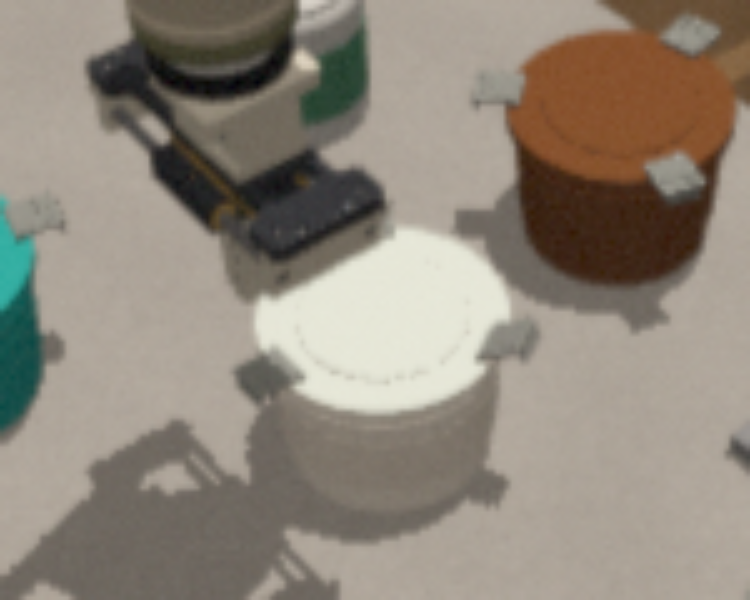

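Ear C dropped from z≈0.1284 to 0.1189, so it is flat. Moving to ear B.

>>> drive_tool(steps=[{"jaw": 0, "tx": -0.14, "ty": -0.08, "tz": -0.003, "turn": 0.047}, {"jaw": 0, "tx": -0.28, "ty": -0.16, "tz": -0.003, "turn": 0.094}, {"jaw": 0, "tx": -0.424, "ty": -0.245, "tz": -0.003, "turn": 0.334}, {"jaw": 0, "tx": -0.424, "ty": -0.245, "tz": -0.003, "turn": 0.334}, {"jaw": 0, "tx": -0.424, "ty": -0.245, "tz": -0.003, "turn": 0.334}, {"jaw": 0, "tx": -0.424, "ty": -0.245, "tz": -0.003, "turn": 0.334}, {"jaw": 0, "tx": -0.424, "ty": -0.245, "tz": -0.003, "turn": 0.334}, {"jaw": 0, "tx": -0.424, "ty": -0.245, "tz": -0.003, "turn": 0.334}, {"jaw": 0, "tx": -0.424, "ty": -0.245, "tz": -0.003, "turn": 0.334}])

```text
t: 11.05
tool_pos: [0.5746, 0.0812, 0.1478]
orientation: [-1.628, -2.685, 0.002]
force: [0.4, -0.3, -0.4]
opening: 0.0005
```

```bash
python3 look.py 9; python3 plan.py B .084 .107
```

```text
A 21 slope deg -0.4 z@89 0.1192 rmax 0.1 zmed 0.1189
C 53 slope deg -13.9 z@89 0.1185 rmax 0.1 zmed 0.1189
B 44 slope deg -4.1 z@89 0.1305 rmax 0.102 zmed 0.1309
at [0.575  0.0813 0.1485] t 11.15 F [ 0.4 -1.1  0.1] ax 117.5 q [ 0.05  0.1   1.59 -0.    1.45 -0.43] tilt [-1.e-03 -1.e-04 -1.e+00]
target [0.5761 0.0814 0.107 ] tx,ty,tz [-0.0016  0.0037  0.1384] turn 0.0012 or -0.9988
```

View pics/wrist9.png

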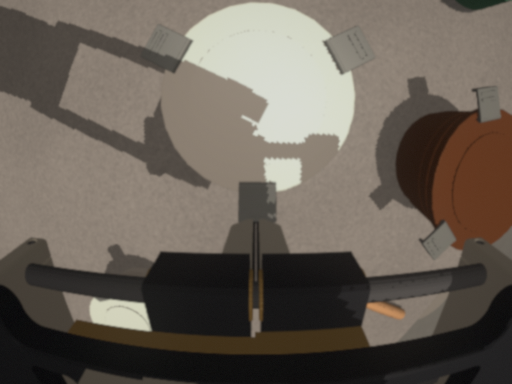

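View pics/scene9.png

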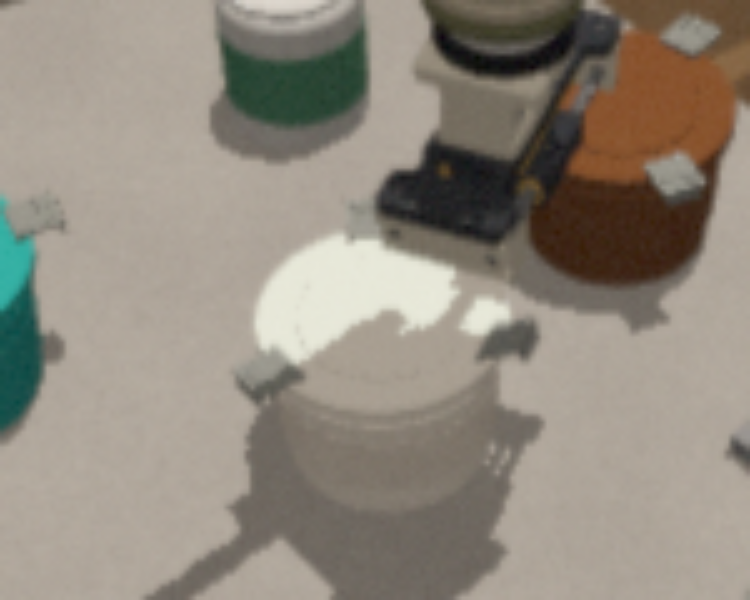

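Ear B is centred at (257,200) in the wrist view. Pressing.

>>> drive_tool(steps=[{"jaw": 0, "tx": 0, "ty": 0.003, "tz": 0.06, "turn": 0}, {"jaw": 0, "tx": 0, "ty": 0.003, "tz": 0.12, "turn": 0}, {"jaw": 0, "tx": 0, "ty": 0.003, "tz": 0.145, "turn": 0}, {"jaw": 0, "tx": 0, "ty": 0.003, "tz": 0.157, "turn": 0}, {"jaw": 0, "tx": 0, "ty": 0.003, "tz": 0.165, "turn": 0}, {"jaw": 0, "tx": 0, "ty": 0.003, "tz": 0.173, "turn": 0}, {"jaw": 0, "tx": 0, "ty": 0.003, "tz": 0.181, "turn": 0}, {"jaw": 0, "tx": 0, "ty": 0.003, "tz": 0.189, "turn": 0}, {"jaw": 0, "tx": 0, "ty": 0.003, "tz": 0.189, "turn": 0}])

```text
t: 12.05
tool_pos: [0.5776, 0.0814, 0.0941]
orientation: [1.633, 2.681, 0.002]
force: [0.8, -1.2, 3.8]
opening: 0.0005
```

>>> drive_tool(steps=[{"jaw": 0, "tx": 0, "ty": 0, "tz": 0.007, "turn": 0}, {"jaw": 0, "tx": 0, "ty": 0, "tz": 0.014, "turn": 0}, {"jaw": 0, "tx": 0, "ty": 0, "tz": 0.014, "turn": 0}])

```text
t: 12.35
tool_pos: [0.5778, 0.0813, 0.0899]
orientation: [1.633, 2.68, 0.002]
force: [1.9, -2.2, 3.7]
opening: 0.0004
```

>>> drive_tool(steps=[{"jaw": 0, "tx": 0, "ty": 0, "tz": 0.007, "turn": 0}, {"jaw": 0, "tx": 0, "ty": 0, "tz": 0.014, "turn": 0}, {"jaw": 0, "tx": 0, "ty": 0, "tz": 0.014, "turn": 0}])

```text
t: 12.65
tool_pos: [0.578, 0.081, 0.0857]
orientation: [1.633, 2.68, 0.002]
force: [2.5, -1.4, 4.8]
opening: 0.0006
```

>>> drive_tool(steps=[{"jaw": 0, "tx": 0, "ty": 0, "tz": 0.005, "turn": 0}, {"jaw": 0, "tx": 0, "ty": 0, "tz": 0.005, "turn": 0}])

```text
t: 12.85
tool_pos: [0.578, 0.081, 0.0854]
orientation: [1.633, 2.68, 0.002]
force: [-1.3, -4.4, 14.3]
opening: 0.0003
```

>>> drive_tool(steps=[{"jaw": 0, "tx": 0, "ty": 0, "tz": 0.006, "turn": 0}, {"jaw": 0, "tx": 0, "ty": 0, "tz": 0.006, "turn": 0}])

```text
t: 13.05
tool_pos: [0.5782, 0.081, 0.0853]
orientation: [1.632, 2.679, 0.002]
force: [-7.3, -5.3, 23.8]
opening: -0.0
```

>>> drive_tool(steps=[{"jaw": 0, "tx": 0, "ty": 0, "tz": -0.02, "turn": 0}, {"jaw": 0, "tx": 0, "ty": 0, "tz": -0.1, "turn": 0}, {"jaw": 0, "tx": 0, "ty": 0, "tz": -0.25, "turn": 0}, {"jaw": 0, "tx": 0, "ty": 0, "tz": -0.35, "turn": 0}, {"jaw": 0, "tx": 0, "ty": 0, "tz": -0.35, "turn": 0}])

```text
t: 13.55
tool_pos: [0.5792, 0.0822, 0.1919]
orientation: [1.63, 2.677, 0.008]
force: [1.1, -1.0, 0.9]
opening: 0.0002
```

```bash
python3 plan.py A .25 .2; python3 plan.py C .25 .2
```

```text
at [0.5792 0.0822 0.1919] t 13.55 F [ 1.1 -1.   0.9] ax 117.3 q [ 0.05  0.08  1.53  0.    1.52 -0.42] tilt [ 8.7e-03  9.0e-04 -1.0e+00]
target [0.6727 0.3664 0.2   ] tx,ty,tz [ 0.6985  0.712  -0.0236] turn 0.3335 or -0.6665
at [0.5792 0.0822 0.1919] t 13.55 F [ 1.1 -1.   0.9] ax 117.3 q [ 0.05  0.08  1.53  0.    1.52 -0.42] tilt [ 8.7e-03  9.0e-04 -1.0e+00]
target [0.2879 0.1678 0.2   ] tx,ty,tz [ 0.6991 -0.7314 -0.0353] turn -0.3332 or 0.6668
```

>>> drive_tool(steps=[{"jaw": 0, "tx": 0.98, "ty": 0, "tz": -0.1, "turn": 0}, {"jaw": 0, "tx": 0.98, "ty": 0, "tz": -0.1, "turn": 0}, {"jaw": 0, "tx": 0.98, "ty": 0, "tz": -0.1, "turn": 0}, {"jaw": 0, "tx": 0.98, "ty": 0, "tz": -0.1, "turn": 0}, {"jaw": 0, "tx": 0.98, "ty": 0, "tz": -0.1, "turn": 0}, {"jaw": 0, "tx": 0.98, "ty": 0, "tz": -0.1, "turn": 0}, {"jaw": 0, "tx": 0.98, "ty": 0, "tz": -0.1, "turn": 0}, {"jaw": 0, "tx": 0.98, "ty": 0, "tz": -0.1, "turn": 0}, {"jaw": 0, "tx": 0.98, "ty": 0, "tz": -0.1, "turn": 0}])

```text
t: 14.45
tool_pos: [0.4414, 0.342, 0.2149]
orientation: [-1.635, -2.682, 0.002]
force: [0.2, 0.3, 1.4]
opening: 0.0002
```

>>> drive_tool(steps=[{"jaw": 0, "tx": 0.5, "ty": -0.3, "tz": 0, "turn": 0}, {"jaw": 0, "tx": 0.5, "ty": -0.3, "tz": 0, "turn": 0}, {"jaw": 0, "tx": 0.5, "ty": -0.3, "tz": 0, "turn": 0}, {"jaw": 0, "tx": 0.5, "ty": -0.3, "tz": 0, "turn": 0}, {"jaw": 0, "tx": 0.5, "ty": -0.3, "tz": 0, "turn": 0}, {"jaw": 0, "tx": 0.5, "ty": -0.3, "tz": 0, "turn": 0}])

```text
t: 15.05
tool_pos: [0.2934, 0.4341, 0.2155]
orientation: [1.635, 2.682, -0.001]
force: [-0.5, 0.3, -0.1]
opening: 0.0004
```

```bash
python3 look.py 10; python3 - <<'E'
from plant import robot
from h import *
from scipy.optimize import least_squares
c=robot.get_calibration("top");im,d=robot.read_camera("top")
cv2.imwrite("pics/top10.png",cv2.resize(im[140:250,150:380],None,fx=3.4,fy=3.4,interpolation=cv2.INTER_CUBIC))
def circ(im,x0,x1,y0,y1,h,g):
    hsv=cv2.cvtColor(im,cv2.COLOR_BGR2HSV).astype(int);sub=np.zeros((384,512),bool);sub[y0:y1,x0:x1]=1
    m=sub&(hsv[...,2]>180)&(hsv[...,1]<60);cs,_=cv2.findContours(m.astype(np.uint8),0,1);k=max(cs,key=cv2.contourArea).reshape(-1,2)
    W=cast(c,k,z=h)[:,:2]
    return least_squares(lambda p:np.hypot(*(W-p[:2]).T)-p[2],g,loss='soft_l1',f_scale=.001).x
im0=np.load("/tmp/top0.npz")['im']
for a in((170,275,150,250,.113,[.537,.156,.079]),(300,380,170,245,.078,[.512,-.162,.057])):print(circ(im0,*a).round(4),circ(im,*a).round(4))
v,u=np.mgrid[0:384,0:512];P=cast(c,np.c_[u.ravel(),v.ravel()],d=d.ravel()).reshape(384,512,3);P[d<=0]=np.nan
hsv=cv2.cvtColor(im,cv2.COLOR_BGR2HSV).astype(int);C=np.array([.5376,.156])
for k0 in((196,180),(250,182),(220,229)):
    g=np.zeros((384,512),bool);g[k0[1]-14:k0[1]+15,k0[0]-14:k0[0]+15]=1
    g&=(P[...,2]>.113)&(P[...,2]<.15)&(hsv[...,2]<150);q=P[g];rr=q[:,:2]-C;a=np.arctan2(*rr.mean(0)[::-1]);rad=rr@[np.cos(a),np.sin(a)];pl=np.polyfit(rad,q[:,2],1)
    print(k0,len(q),"ang",np.degrees(a).round(1),"rad",rad.min().round(3),rad.max().round(3),"slope",np.degrees(np.arctan(pl[0])).round(1),"z@92",np.polyval(pl,.092).round(4))
print(robot.read_state()['force'],robot.read_state()['t'])
E
```

```text
A 30 slope deg -4.7 z@89 0.1197 rmax 0.1 zmed 0.1196
C 51 slope deg -12.7 z@89 0.1192 rmax 0.1 zmed 0.1188
B 55 slope deg -8.5 z@89 0.1194 rmax 0.103 zmed 0.1193
[0.5376 0.156  0.076 ] [0.5376 0.156  0.076 ]
[ 0.5123 -0.1627  0.0536] [ 0.5122 -0.1628  0.0537]
(196, 180) 127 ang 57.4 rad 0.067 0.1 slope 1.1 z@92 0.12
(250, 182) 92 ang -63.1 rad 0.069 0.1 slope 0.2 z@92 0.1199
(220, 229) 131 ang 177.4 rad 0.07 0.1 slope 0.1 z@92 0.1202
[ 0.28398815 -0.83413468  0.84809311] 15.2
```

View pics/top10.png

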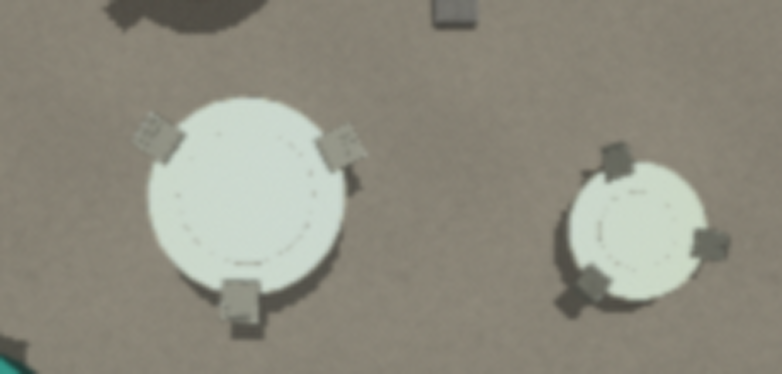

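View pics/scene10.png

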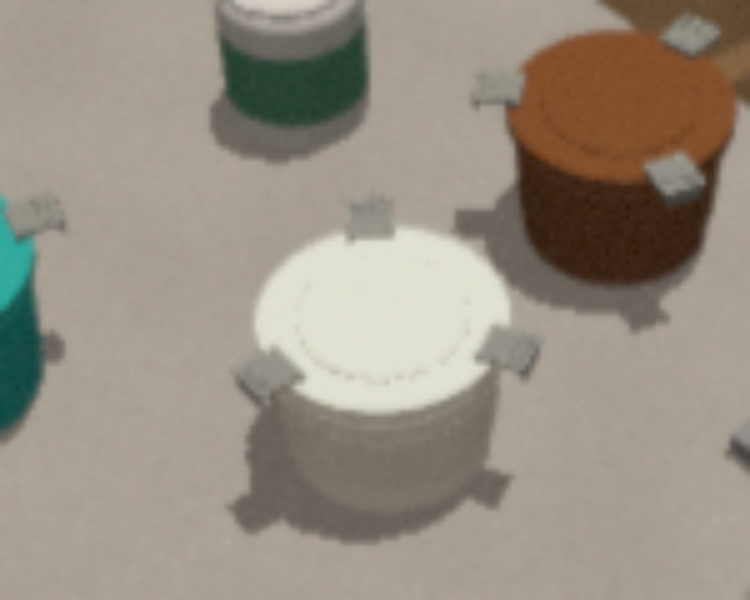

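The final views show all three of the larger tub's ears flat, with slopes of 1.1°, 0.2° and 0.1° and z≈0.120. Neither tub has moved, and the arm is clear. Handing in.

```bash
python3 -c "
from plant import robot
print(robot.close_job())"
```

```text
the job is handed in; nothing more can be done
None
```

All three ears of the larger white tub are pressed flat, and the job was handed in at about 15 s. I pressed each one with the shut fingertips until it stopped hard at 20–24 N with no further travel.

**Last checks:**
- **Ears:** in the top camera they slope 1.1°, 0.2° and 0.1°, with their points at about 120 mm (119 mm nominal).
- **Tubs:** the larger tub's fitted centre was unchanged to 0.1 mm. The smaller tub's was within 0.1 mm, and I never went near it.
- **Arm:** it was parked clear and touching nothing.

**What disagreed:**
- **Fingertip height:** the shut fingertips sat about 34–37 mm above the reported TCP. I went by depth images and force instead of the reported height.
- **First press:** my first try on the first ear caught its outer end, so I lifted off and pressed again about 9 mm further in.
- **Scene-camera slopes:** these were unreliable, reading −5° to −13° on ears that are flat. They had also been wrong while the ears were raised, so I relied on the top-camera slopes. The ear heights it gave agreed, at about 119 mm.

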